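Release the jig plate from its push-push dock and hang it on the twin-pin stand

TASK

The blue jig plate is latched flush in the grey push-push dock: press it down deeper until the latch trips and it springs up, then draw it out and hang it upright on the stand, both holes over both pins, lowered (not dropped) until it lies flat on the stand's top. Then press the empty black carrier of the dock down so that it latches in its low position, and let go. Leave the tin, the brass plug and the bottle where they are.

Things in the scene. Friction and masses are not known exactly. Their poses are not given: they have to be found in the camera images.
- dock: Fixed grey housing with orange side stripes and a dark foot, 78 x 138 mm over the foot, 66 x 126 mm above it, 66 mm tall, open at the top. Origin: centre of its underside on the bench; z up, y along its long side. Pocket 50 mm (its x) by 110 mm (its y), walls 8 mm. A sprung carrier moves up and down in the pocket.
- dock_rim (a point): Centre of the pocket's mouth, level with the rim, 66 mm over the bench; axes as dock.
- carrier (a joint): Dock's carrier, m: 0 = latched low (its top 24 mm below the rim), + = pressed deeper (hard stop +0.010), - = raised (fully up -0.018). Push-push: from latched, press to +0.007 or deeper and let go: it springs up to -0.018; pressed less than +0.004 it stays latched. From raised, press to +0.007 or deeper and let go: it returns to 0, latched. Spring: 6 N raised, 8 N latched, 9.5 N at the stop.
- carrier_top (a point): Centre of the carrier's top face, a black platform 47 x 107 mm with a yellow disc in the middle, 0.1 kg; moves with the carrier; axes as dock. Seen when the plate is out; raised, it stays 6 mm below the rim.
- plate: Loose blue jig plate, 46 mm (its x) by 106 mm (its y) by 24 mm tall, about 0.15 kg, solid but for two 13 mm holes through it along z at y = -36 and +36 mm; origin: centre of its underside. Starts on the carrier, top flush with the rim, 2 mm of play all round. Sprung up it stands 18 mm out of the dock: grip it across the 46 mm.
- plate_top (a point): Centre of the plate's top face (an orange disc), 24 mm above its origin. The plate may be hung either way round (half turn about z), this face up.
- plate_hole0 (a point): Lower mouth of the plate's hole at its y = -36 mm, on the underside.
- plate_hole1 (a point): Lower mouth of the plate's hole at its y = +36 mm, on the underside.
- stand: Fixed aluminium stand: block 60 x 126 mm on a dark foot 72 x 138 mm, flat top 30 mm over the bench, two upright steel pins on it at y = -36 and +36 mm (its long side), 9 mm thick, 34 mm tall, the last 9 mm coned to a 3 mm tip. Origin: centre of its underside; z up. Dock or stand may be the nearer to the robot.
- stand_top (a point): Centre of the stand's flat top between the pins, 30 mm over the bench; axes as stand. The hung plate's origin comes to rest here.
- pin0_tip (a point): Tip of the stand's pin at its y = -36 mm, 64 mm over the bench.
- pin1_tip (a point): Tip of the stand's pin at its y = +36 mm, 64 mm over the bench.
- tin: Bystander: round tin with blue lid, 54 mm across, 24 mm tall; origin centre of underside.
- plug: Bystander: brass plug, 22 mm across, 32 mm tall; origin centre of underside.
- glue: Bystander: white bottle with red tip, 31 mm across, 94 mm tall; origin centre of underside.

How it is judged:
By the outcome, as a careful person would: the job done as asked, in the order asked, and still so for the second after the job is handed in, with the robot touching nothing.
It also fails if it takes over 64 s, if anything falls off the work surface, if the arm or the gripper's body presses on something with over 40 N, if the wrist force passes 120 N, or if a joint passes its speed limit or range.

ROBOT

A 7-joint arm with a two-finger parallel gripper is mounted at the origin on a cart in front of the work surface, level with it; the furniture and walls round the work are solid. World frame = base frame: x ahead of the robot, y to its left, z up, the work surface at z = 0. Lengths are in m, angles in rad, forces in N, time in s.
With the tool pointing down it reaches from about 0.425 to 0.925 m from the base axis. Payload 6.8 kg.
Tool frame: the origin (TCP) lies at the very end of the fingers, on their centre line; the grasp point (between the pads) lies 19 mm behind it; z points along the fingers, y is the line along which they close (so a half turn about z gives the same grasp; the last joint's range is limited). The gripper opens to 85 mm and grips with 20 to 120 N. Pads are 22 mm wide; open, the fingers measure 114 mm over their backs; the gripper's body (76 mm by 85 mm) begins 54 mm behind the grasp point. The pads swing forward as they close: fully open they stand 13 mm farther back than shut.
Start: joints at [1.128, 0.477, 0.022, 1.555, -0.011, 1.109, -0.083], TCP at [0.222, -0.638, 0.231] pointing down, gripper open.
Joint ranges: [-2.96, 2.96], [-0.34, 2.1], [-1.41, 1.46], [0.24, 2.44], [-1.37, 4.51], [0.17, 1.92], [-2.96, 2.96]. Speed limits (rad/s): [2.39, 2.39, 3.14, 3.14, 3.14, 3.14, 3.14].

INTERFACE

Orientations are given as a unit quaternion [w, x, y, z].
In Python, from station import bot gives the robot as it stands.
- The arm moves only by the tool apply_moves, never from a script. Its argument "deltas" is a list of rows, each a list of 3 entries, a list of its own where there are three numbers: the closure, from 0 (fully open) to 1 (shut), then the shift along the tool's x, y, z in units of 0.2 m (1.0 is 0.2 m), then the turn about the tool's z in units of 2 pi rad (1.0 is 2 pi rad). A call has 1 to 12 rows; each row is the pose to reach, as a shift and turn from the pose commanded when the call began, along the tool's axes at that moment, turning the shorter way round; what a row does not reach only later rows make up. A row lasts 1/10 s, in which the tool goes at most 50 mm and 8.59 degrees, less where a joint would pass 70% of its speed; a pose out of reach is approached as far as the arm can. A call with a number of a shift or a turn outside -1 to 1 is refused whole. A call with a gripper value outside its range is refused whole. The fingers move at their own pace and stop on an object; "squeeze" is the grip in N (left out, the last holds). Time passes only in rows, so rows that repeat a pose let the fingers close. It gives the time, the measured TCP pose, the force, the opening and the grip force at its end, in the units of the state.
- bot.get_obs(): the state, without advancing time (a new reading comes with each control period).
- bot.read_camera(name): name is "scene" or "top" or "wrist"; returns a dict with "color" (420x560x3 uint8, red, green, blue), "intrinsics" (3x3 intrinsics, pixels), "pose" (4x4, takes a point from camera to world coordinates); the wrist camera has in their place "hand_eye" (4x4, takes a point from camera to tool coordinates, whose origin is the TCP and whose axes are the flange's). Camera axes: x right, y down, z forward; pixel columns grow to the right and rows downward; lengths in m; the calibration is good to about 2 mm. A picture is of the moment at which its call begins: read the wrist's pose just before it. There is no depth.
- bot.hand_in(): hands the job in; it is judged then, once.
Trained networks look in a picture, given as the dict that the camera call returned (one of the last four; its "shot" number tells which), for a name from the list of things; names that differ only in an ending like _2 or _b are one class to them, and where a whole thing is asked for, a point or a joint stands for the part that bears it (a point fixed in the world has none). Each returns a list of dicts, best first, with "confidence" (0 to 1); they miss things now and then, are a little off and sometimes report something else, mostly with a low value. They report only what shows in the picture. A call takes as long as a camera call.
- bot.look_for(picture, target): "point" ([x, y, z] in m, in world coordinates, good to about 4 mm: the middle of the surface that is visible of it).
The state is a dict: "t": time; "q": joint angles; "joint_vel": joint speeds; "joint_torque": joint torques, N m; "eef_pos": TCP position; "tool_rot": TCP orientation; "contact_force": force on the tool from outside, world axes, zero at the start; "torque": the same for the moment, N m; "gripper_width": opening from 0.0 (shut) to 1.0 (fully open); "grasp_force": force on a finger pad.
Only numpy, scipy, OpenCV 4.12 (cv2) and the standard library are available. Lean on these libraries where they do the work, as an engineer would, in place of code of your own. Each camera call takes 0.05 s, during which the arm holds its last target. There are 200 camera calls.

## Working session

There is one attempt and no reset: what is moved stays moved. The work goes in short steps, Python scripts to look and compute and a tool call to move; the robot and the scene stay as the last step left them, time stands still between calls to the robot, and variables do not carry over. Pictures are saved under pics/ and viewed, at most 10 in all, crops included, and the job is handed in when it is done.

Besides the shell and the picture viewer there is one more tool, called after "Call:" as name([rows], argument=value, ...), one row to a line, values as JSON. apply_moves: Moves the arm, as the interface text tells. Its arguments: {"type":"object","properties":{"deltas":{"type":"array","items":{"type":"array"}},"squeeze":{"type":"number"}},"required":["deltas"]}

```bash
mkdir -p pics; python3 - <<'E'
from station import bot
import cv2, numpy as np
s=bot.get_obs(); print({k:np.round(v,3).tolist() for k,v in s.items()})
for c in ("scene","top"):
    p=bot.read_camera(c); cv2.imwrite(f"pics/{c}1.png",p["color"][:,:,::-1]); print(c,np.round(p["intrinsics"],1).tolist(),np.round(p["pose"],3).tolist())
    for n in ("dock","plate","plate_top","stand","pin0_tip","pin1_tip","tin","plug","glue"):
        print(n,[(np.round(d["point"],3).tolist(),round(d["confidence"],2)) for d in bot.look_for(p,n)[:3]])
E
```

```text
{'t': 0.0, 'q': [1.128, 0.478, 0.022, 1.556, -0.011, 1.109, -0.083], 'joint_vel': [-0.002, -0.001, -0.001, 0.0, -0.0, 0.001, 0.001], 'joint_torque': [-0.001, -59.645, 1.608, -28.119, 0.013, 0.009, -0.0], 'eef_pos': [0.222, -0.637, 0.23], 'tool_rot': [-0.001, 0.986, 0.167, -0.0], 'contact_force': [-0.129, -0.579, 0.556], 'torque': [-0.039, 0.01, 0.019], 'grasp_force': 0.0, 'gripper_width': 1.002}
scene [[451.4, 0.0, 279.3], [0.0, 451.4, 209.5], [0.0, 0.0, 1.0]] [[0.453, -0.604, 0.656, 0.079], [-0.892, -0.311, 0.329, -0.176], [0.005, -0.734, -0.679, 0.651], [0.0, 0.0, 0.0, 1.0]]
dock [([0.446, 0.032, 0.047], 0.94)]
plate [([0.478, 0.039, 0.068], 0.68)]
plate_top [([0.474, 0.043, 0.066], 0.94), ([0.552, 0.269, 0.023], 0.43)]
stand [([0.629, 0.094, 0.033], 0.8)]
pin0_tip [([0.628, 0.097, 0.03], 0.92), ([0.475, 0.042, 0.068], 0.44)]
pin1_tip [([0.63, 0.094, 0.032], 0.64)]
tin [([0.552, 0.269, 0.023], 0.76), ([0.476, 0.042, 0.066], 0.47)]
plug [([0.521, -0.088, 0.017], 0.7)]
glue [([0.749, -0.037, 0.043], 0.65)]
top [[418.4, 0.0, 274.6], [0.0, 418.4, 210.4], [0.0, 0.0, 1.0]] [[0.009, -0.996, 0.091, 0.564], [-1.0, -0.008, 0.006, 0.085], [-0.005, -0.091, -0.996, 0.922], [0.0, 0.0, 0.0, 1.0]]
dock [([0.491, 0.051, 0.066], 0.62)]
plate [([0.472, 0.046, 0.065], 0.69)]
plate_top [([0.477, 0.047, 0.068], 0.81)]
stand [([0.639, 0.098, 0.028], 0.75)]
pin0_tip [([0.639, 0.103, 0.028], 0.72)]
pin1_tip [([0.642, 0.105, 0.035], 0.56)]
tin [([0.556, 0.276, 0.03], 0.77), ([0.469, 0.044, 0.064], 0.5)]
plug [([0.524, -0.085, 0.012], 0.44)]
glue [([0.754, -0.026, 0.056], 0.66)]
```

```bash
python3 -c "
import cv2
a=cv2.imread('pics/top1.png');cv2.imwrite('pics/top1c.png',cv2.resize(a[80:330,150:450],None,fx=2.4,fy=2.4,interpolation=cv2.INTER_CUBIC)) "
```

```text
(no output)
```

View pics/top1c.png

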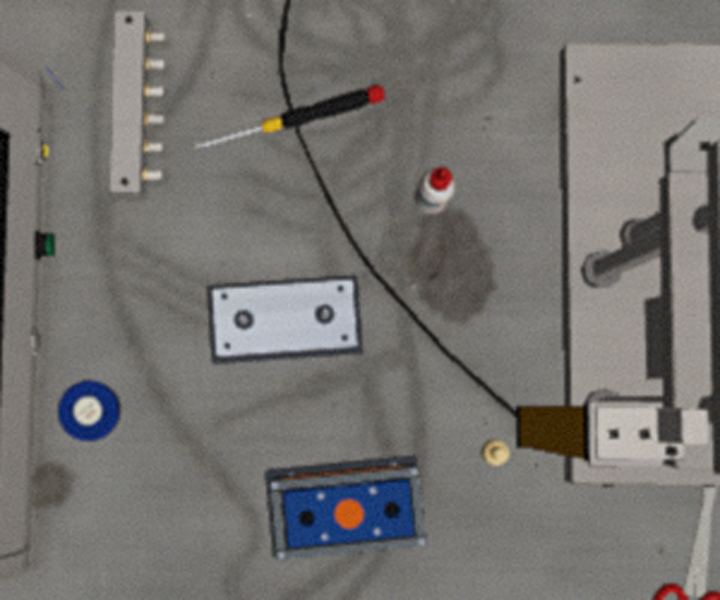

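View pics/scene1.png

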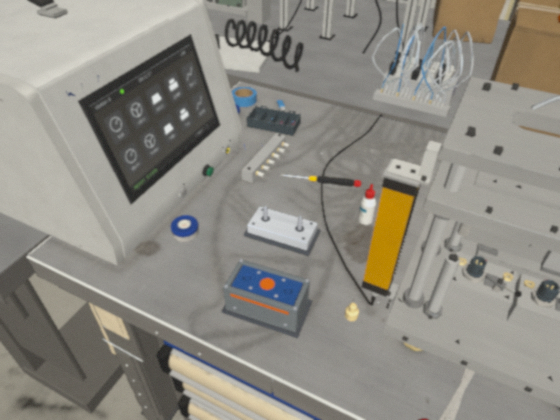

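The top crop shows the dock (disc at 349,514, holes at 307,518 and 392,510) nearest the robot. The stand is behind it (pins at 244,319 and 324,313), and there is tall machinery to the right, between the start pose and the dock. The scene view agrees, with the plug at (352,312), the tin at (184,227) and the bottle at (367,207). Next I'll check how far the machine reaches into the arm's path.

```bash
cat > h.py <<'E'
from station import bot
import cv2, numpy as np
def ray(p,uv,T=None):
    T=p["pose"] if T is None else T
    d=T[:3,:3]@np.linalg.inv(p["intrinsics"])@np.array([*uv,1.]); return T[:3,3],d
def atz(p,uv,z,T=None):
    o,d=ray(p,uv,T); return o+d*(z-o[2])/d[2]
def proj(p,X):
    T=np.array(p["pose"]); c=T[:3,:3].T@(np.array(X)-T[:3,3]); u=np.array(p["intrinsics"])@c; return u[:2]/u[2]
E
python3 - <<'E'
from h import *
t=bot.read_camera("top"); s=bot.read_camera("scene")
f=lambda x,y:(150+x/2.4,80+y/2.4)
for n,uv in dict(basefront=f(570,483),colbot=f(517,445),coltop=f(590,457),colbackbot=f(517,408),post=f(668,405)).items():
    print(n,[(z,np.round(atz(t,uv,z)[:2],3).tolist(),np.round(proj(s,atz(t,uv,z))).tolist()) for z in (0,.03,.06,.1,.15,.2,.25)])
for n,uv,z in [("h0",f(307,518),.066),("h1",f(392,510),.066),("disc",f(349,514),.066),("pA",f(244,319),.05),("pB",f(324,313),.05),("c1",f(208,287),.0),("c2",f(356,277),.0),("c3",f(361,350),.0),("c4",f(213,362),0)]:
    print(n,np.round(atz(t,uv,z),4))
E
```

```text
basefront [(0, [0.495, -0.157], [384.0, 347.0]), (0.03, [0.497, -0.149], [383.0, 334.0]), (0.06, [0.5, -0.141], [382.0, 320.0]), (0.1, [0.503, -0.131], [380.0, 300.0]), (0.15, [0.506, -0.118], [377.0, 274.0]), (0.2, [0.51, -0.104], [374.0, 245.0]), (0.25, [0.514, -0.091], [371.0, 214.0])]
colbot [(0, [0.529, -0.109], [363.0, 320.0]), (0.03, [0.53, -0.103], [362.0, 307.0]), (0.06, [0.531, -0.097], [361.0, 294.0]), (0.1, [0.533, -0.088], [359.0, 276.0]), (0.15, [0.535, -0.078], [357.0, 251.0]), (0.2, [0.536, -0.067], [355.0, 224.0]), (0.25, [0.538, -0.057], [353.0, 194.0])]
coltop [(0, [0.519, -0.175], [400.0, 340.0]), (0.03, [0.52, -0.167], [398.0, 327.0]), (0.06, [0.522, -0.158], [397.0, 314.0]), (0.1, [0.524, -0.147], [395.0, 294.0]), (0.15, [0.526, -0.133], [392.0, 268.0]), (0.2, [0.528, -0.119], [389.0, 240.0]), (0.25, [0.531, -0.105], [385.0, 209.0])]
colbackbot [(0, [0.562, -0.11], [370.0, 305.0]), (0.03, [0.562, -0.103], [369.0, 293.0]), (0.06, [0.562, -0.097], [367.0, 280.0]), (0.1, [0.563, -0.089], [366.0, 263.0]), (0.15, [0.563, -0.078], [364.0, 239.0]), (0.2, [0.563, -0.067], [361.0, 213.0]), (0.25, [0.563, -0.057], [359.0, 184.0])]
post [(0, [0.566, -0.247], [451.0, 335.0]), (0.03, [0.566, -0.237], [449.0, 322.0]), (0.06, [0.566, -0.226], [447.0, 309.0]), (0.1, [0.566, -0.211], [444.0, 290.0]), (0.15, [0.566, -0.193], [440.0, 264.0]), (0.2, [0.566, -0.175], [436.0, 236.0]), (0.25, [0.566, -0.157], [431.0, 205.0])]
h0 [0.4689 0.0816 0.066 ]
h1 [0.4762 0.0102 0.066 ]
disc [0.4726 0.0463 0.066 ]
pA [0.6377 0.1378 0.05  ]
pB [0.6435 0.0681 0.05  ]
c1 [0.6713 0.1745 0.    ]
c2 [0.6817 0.0377 0.    ]
c3 [0.6142 0.0329 0.    ]
c4 [0.6021 0.1688 0.    ]
```

View pics/top1.png

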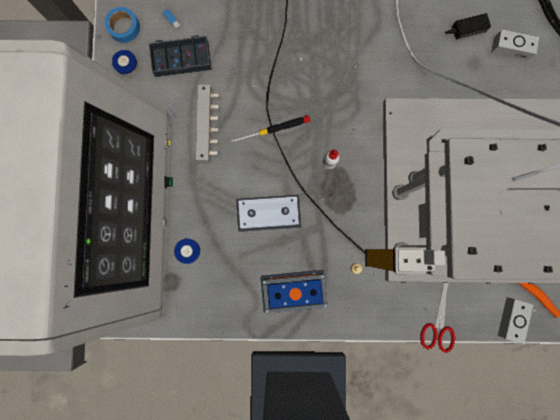

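The top view shows the machine on the right starting at about x≥0.5 (px row ~283), the table edge at row ~340, and the left machine up to px column 165. I'll sweep close in front of the machine.

Call:
apply_moves([
  [0,[0.536,-0.808,0],-0.083],
  [0,[0.536,-0.808,0],-0.083],
  [0,[0.536,-0.808,0],-0.083],
  [0,[0.536,-0.808,0],-0.083],
  [0.3,[0.536,-0.808,0],-0.083],
  [0.6,[0.536,-0.808,0],-0.083],
])

```text
t: 1.7
eef_pos: [0.2703, -0.4494, 0.2319]
tool_rot: [0.001, 0.91, 0.416, -0.0]
contact_force: [1.1, -0.8, 0.7]
gripper_width: 0.689
grasp_force: 0.0
```

```bash
cat >> h.py <<'E'
from scipy.spatial.transform import Rotation as Ro
def tool():
    s=bot.get_obs(); q=np.array(s["tool_rot"]); R=Ro.from_quat(q[[1,2,3,0]]).as_matrix(); return s,np.array(s["eef_pos"]),R
def rel(X,yaw=None):
    "units to world TCP X, with tool y at world angle yaw (deg, mod 180)"
    s,p,R=tool(); d=R.T@(np.array(X)-p)/0.2
    y=np.degrees(np.arctan2(R[1,1],R[0,1])); w=0 if yaw is None else -((yaw-y+90)%180-90)/360
    return np.round(d,3).tolist(),round(w,4)
def show():
    s,p,R=tool(); print("t",round(s["t"],2),"tcp",np.round(p,4),"yaw",round(np.degrees(np.arctan2(R[1,1],R[0,1])),2),"tilt",np.round(R[:2,2],4),"F",np.round(s["contact_force"],1),"w",round(s["gripper_width"],3),"g",round(s["grasp_force"],1),"q",np.round(s["q"],2))
E
python3 -c "
from h import *
show()
for X,y in [((.34,-.30,.23),-40),((.42,-.12,.23),-15),((.473,.046,.23),5.5)]: print(rel(X,y))"
```

```text
t 1.7 tcp [ 0.2703 -0.4494  0.2319] yaw -40.88 tilt [ 0.0005 -0.0011] F [ 1.1 -0.8  0.7] w 0.689 g 0.0 q [ 1.04  0.24 -0.15  1.91  0.04  1.    0.16]
([0.793, -0.225, 0.009], np.float64(-0.0024))
([1.735, -0.512, 0.008], np.float64(-0.0719))
([2.536, -0.855, 0.007], np.float64(-0.1288))
```

Call:
apply_moves([
  [0.8,[0.5,-0.15,0],-0.02],
  [1,[1.0,-0.29,0],-0.06],
  [1,[1.0,-0.29,0],-0.06],
  [1,[1.0,-0.29,0],-0.06],
  [1,[1.0,-0.29,0],-0.06],
])

```text
t: 2.2
eef_pos: [0.3599, -0.2571, 0.2318]
tool_rot: [0.0, 0.814, 0.58, 0.001]
contact_force: [-1.0, -0.4, -0.0]
gripper_width: -0.004
grasp_force: 0.0
```

```bash
python3 -c "
from h import *
show()
for X,y in [((.42,-.12,.23),-15),((.473,.046,.23),5.5)]: print(rel(X,y))"
```

```text
t 2.2 tcp [ 0.3599 -0.2571  0.2318] yaw -19.05 tilt [0.0018 0.0007] F [-1.  -0.4 -0. ] w -0.004 g 0.0 q [ 0.82  0.11 -0.36  2.06  0.05  0.97  0.1 ]
([0.746, 0.06, 0.01], np.float64(-0.0112))
([1.617, 0.04, 0.011], np.float64(-0.0682))
```

Call:
apply_moves([
  [1,[0.25,0.03,0],-0.011],
  [1,[0.5,0.05,0],-0.03],
  [1,[0.75,0.05,0],-0.068],
  [1,[1.0,0.05,0],-0.068],
  [1,[1.0,0.05,0],-0.068],
])

```text
t: 2.7
eef_pos: [0.4359, -0.0703, 0.2322]
tool_rot: [0.0, 0.671, 0.741, 0.002]
contact_force: [-0.1, -1.4, -0.5]
gripper_width: 0.002
grasp_force: 0.0
```

```bash
python3 -c "
from h import *
show()
for X,y in [((.44,.046,.23),5.5),((.473,.046,.23),5.5)]: print(rel(X,y))"
```

```text
t 2.7 tcp [ 0.4359 -0.0703  0.2322] yaw 5.65 tilt [0.0032 0.0026] F [-0.1 -1.4 -0.5] w 0.002 g 0.0 q [ 0.56  0.13 -0.58  2.05  0.08  0.98  0.04]
([0.577, 0.078, 0.012], np.float64(0.0004))
([0.561, 0.242, 0.013], np.float64(0.0004))
```

Call:
apply_moves([
  [1,[0.25,0.1,0],0],
  [1,[0.56,0.24,0],0],
  [1,[0.56,0.24,0],0],
  [1,[0.56,0.24,0],0],
  [1,[0.56,0.24,0],0],
])

```text
t: 3.2
eef_pos: [0.4713, 0.039, 0.231]
tool_rot: [-0.0, 0.676, 0.737, -0.0]
contact_force: [-0.5, -0.1, 0.1]
gripper_width: 0.005
grasp_force: 0.0
```

```bash
cat >> h.py <<'E'
def wrist(name=None):
    s,p,R=tool(); w=bot.read_camera("wrist"); T=np.eye(4); T[:3,:3]=R; T[:3,3]=p
    w["pose"]=T@np.array(w["hand_eye"])
    if name: cv2.imwrite(f"pics/{name}.png",w["color"][:,:,::-1])
    return w
def look(w,*names):
    for n in names: print(n,[(np.round(d["point"],4).tolist(),round(d["confidence"],2)) for d in bot.look_for(w,n)[:3]])
E
python3 -c "
from h import *
show()
w=wrist('w1')
look(w,'plate_top','dock','pin0_tip','pin1_tip','stand')
print(np.round(w['hand_eye'],3).tolist())
for z in (.066,): print([(n,np.round(proj(w,X)).tolist()) for n,X in dict(disc=(.4726,.0463,.066),h0=(.4689,.0816,.066),pA=(.6377,.1378,.064)).items()])"
```

```text
t 3.2 tcp [0.4713 0.039  0.231 ] yaw 5.01 tilt [-0.0005 -0.0001] F [-0.5 -0.1  0.1] w 0.005 g 0.0 q [ 0.37  0.2  -0.66  1.99  0.15  1.   -0.27]
plate_top [([0.475, 0.0518, 0.0664], 0.76)]
dock [([0.4736, 0.0722, 0.0646], 0.68), ([0.6361, 0.1098, 0.0312], 0.66)]
pin0_tip [([0.6318, 0.1096, 0.0314], 0.82), ([0.4754, 0.0508, 0.0623], 0.56)]
pin1_tip [([0.634, 0.1091, 0.0332], 0.91)]
stand [([0.6344, 0.1038, 0.0273], 0.84)]
[[-0.0, -0.954, -0.298, 0.075], [1.0, -0.0, 0.001, -0.0], [-0.001, -0.298, 0.954, -0.143], [0.0, 0.0, 0.0, 1.0]]
[('disc', [283.0, 179.0]), ('h0', [283.0, 137.0]), ('pA', [498.0, 85.0])]
```

View pics/w1.png

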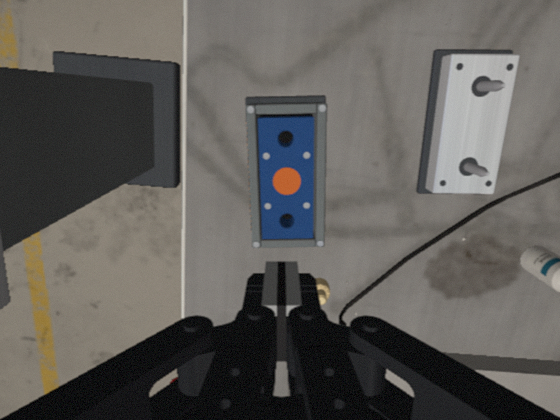

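The wrist view shows the plate disc at (287,181), its holes at (285,138) and (287,220), and the pin tips at about (501,86) and (485,172). The fingers are shut at the bottom of the frame.

```bash
python3 -c "
from h import *
w=wrist(); show()
im=cv2.cvtColor(w['color'],cv2.COLOR_RGB2HSV)
m=cv2.inRange(im,(3,130,120),(18,255,255)); m[260:]=0
M=cv2.moments(m,True); u=(M['m10']/M['m00'],M['m01']/M['m00']); print('disc px',u, M['m00'],np.round(atz(w,u,.066),4))
# blue plate rectangle
b=cv2.inRange(im,(105,120,60),(125,255,255)); b[260:]=0; b[:, :200]=0; b[:,400:]=0
c=max(cv2.findContours(b,0,2)[0],key=cv2.contourArea); r=cv2.minAreaRect(c); P=np.array([atz(w,q,.066)[:2] for q in cv2.boxPoints(r)]); print(np.round(P,4),np.round(P.mean(0),4))
e=[(np.linalg.norm(P[i]-P[(i+1)%4]),np.degrees(np.arctan2(*(P[i]-P[(i+1)%4])[::-1]))%180) for i in range(4)]; print(np.round(e,3))
print([np.round(atz(w,q,.064),4) for q in ((501,86),(485,172))],[np.round(atz(w,q,.066),4) for q in ((285,138),(287,220))])
print(rel((.473,.047,.10),5.5))"
```

```text
t 3.55 tcp [0.4706 0.0397 0.2314] yaw 5.04 tilt [ 0.0002 -0.0004] F [ 0.9 -0.   0.6] w -0.006 g 0.0 q [ 0.37  0.2  -0.66  1.99  0.15  1.   -0.27]
disc px (287.0793103448276, 181.01379310344828) 580.0 [0.4752 0.0451 0.066 ]
[[ 0.4465  0.0964]
 [ 0.4922  0.1004]
 [ 0.5043 -0.0052]
 [ 0.4538 -0.0096]] [0.4742 0.0455]
[[4.6000e-02 5.0020e+00]
 [1.0600e-01 9.6544e+01]
 [5.1000e-02 4.9810e+00]
 [1.0600e-01 9.3924e+01]]
[array([0.6395, 0.1375, 0.064 ]), array([0.6445, 0.0675, 0.064 ])] [array([0.4701, 0.0814, 0.066 ]), array([0.4784, 0.0098, 0.066 ])]
([0.036, 0.015, 0.657], np.float64(-0.0013))
```

Call:
apply_moves([
  [1,[0.03,0.022,0.2],-0.001],
  [1,[0.03,0.022,0.4],-0.001],
  [1,[0.03,0.022,0.6],-0.001],
  [1,[0.03,0.022,0.75],-0.001],
  [1,[0.03,0.022,0.8],-0.001],
  [1,[0.03,0.022,0.8],-0.001],
  [1,[0.03,0.022,0.8],-0.001],
])

```text
t: 4.25
eef_pos: [0.4755, 0.0472, 0.0725]
tool_rot: [0.001, 0.672, 0.74, 0.001]
contact_force: [0.4, -0.8, 0.1]
gripper_width: 0.002
grasp_force: 0.0
```

Call:
apply_moves([
  [1,[0,0,0.02],0],
  [1,[0,0,0.04],0],
  [1,[0,0,0.055],0],
  [1,[0,0,0.055],0],
  [1,[0,0,0.055],0],
])

```text
t: 4.75
eef_pos: [0.4758, 0.0471, 0.0614]
tool_rot: [0.001, 0.672, 0.74, 0.001]
contact_force: [-0.2, -0.5, 6.9]
gripper_width: 0.003
grasp_force: 3.2
```

Call:
apply_moves([
  [1,[0,0,0.01],0],
  [1,[0,0,0.018],0],
  [1,[0,0,0.022],0],
  [1,[0,0,0.022],0],
])

```text
t: 5.15
eef_pos: [0.4758, 0.0471, 0.0569]
tool_rot: [0.001, 0.672, 0.74, 0.001]
contact_force: [0.5, -1.2, 4.2]
gripper_width: 0.002
grasp_force: 2.4
```

Call:
apply_moves([
  [1,[0,0,0.005],0],
  [1,[0,0,0.005],0],
])

```text
t: 5.35
eef_pos: [0.4758, 0.0471, 0.0561]
tool_rot: [0.001, 0.672, 0.74, 0.001]
contact_force: [-0.0, -1.6, 8.2]
gripper_width: 0.002
grasp_force: 3.8
```

Call:
apply_moves([
  [1,[0,0,-0.03],0],
  [1,[0,0,-0.08],0],
  [1,[0,0,-0.15],0],
  [1,[0,0,-0.3],0],
  [0.6,[0,0,-0.4],0],
  [0.3,[0,0,-0.4],0],
  [0,[0,0,-0.4],0],
  [0,[0,0,-0.4],0],
])

```text
t: 6.15
eef_pos: [0.4735, 0.0467, 0.1343]
tool_rot: [-0.001, 0.672, 0.74, -0.001]
contact_force: [-0.2, -0.5, -0.6]
gripper_width: 0.681
grasp_force: 0.0
```

```bash
python3 -c "
from h import *
w=wrist('w2'); show()
look(w,'plate_top')
im=cv2.cvtColor(w['color'],cv2.COLOR_RGB2HSV)
m=cv2.inRange(im,(3,130,120),(18,255,255))
M=cv2.moments(m,True); u=(M['m10']/M['m00'],M['m01']/M['m00']); print('disc px',u, M['m00'],np.round(atz(w,u,.084),4))
s=bot.read_camera('scene'); cv2.imwrite('pics/s2.png',cv2.resize(s['color'][180:380,180:420,::-1],None,fx=3,fy=3))"
```

```text
t 6.2 tcp [0.4735 0.0468 0.1341] yaw 5.51 tilt [-0.002  -0.0002] F [-0.2 -0.5  0.6] w 0.764 g 0.0 q [ 0.3   0.35 -0.63  2.08  0.28  0.8  -0.4 ]
plate_top [([0.4765, 0.0511, 0.0802], 0.8)]
disc px (284.03445575567736, 238.32106499608457) 1277.0 [0.4751 0.045  0.084 ]
```

View pics/w2.png

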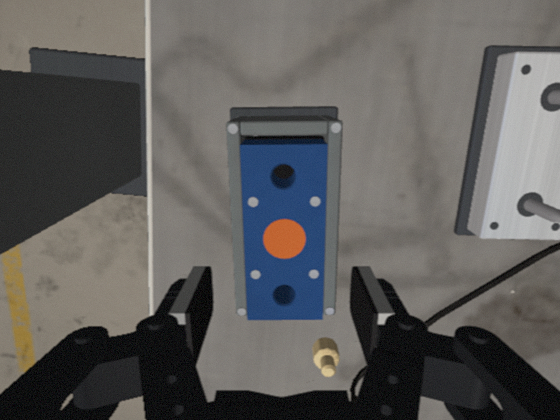

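The plate has sprung up about 18 mm: disc at (284,238), holes at (283,176) and (285,295). The open fingers straddle it evenly. Descending to grip.

Call:
apply_moves([
  [0,[-0.01,0.006,0.1],0],
  [0,[-0.01,0.006,0.2],0],
  [0,[-0.01,0.006,0.28],0],
  [0,[-0.01,0.006,0.32],0],
  [0,[-0.01,0.006,0.32],0],
  [0.3,[-0.01,0.006,0.32],0],
  [0.5,[-0.01,0.006,0.32],0],
  [0.7,[-0.01,0.006,0.32],0],
  [0.8,[-0.01,0.006,0.32],0],
  [0.8,[-0.01,0.006,0.32],0],
  [0.8,[-0.01,0.006,0.32],0],
], squeeze=50)

```text
t: 7.4
eef_pos: [0.4764, 0.0452, 0.0714]
tool_rot: [0.0, 0.672, 0.74, 0.0]
contact_force: [0.2, -0.6, 3.8]
gripper_width: 0.523
grasp_force: 55.9
```

```bash
python3 -c "
from h import *
show()"
```

```text
t 7.4 tcp [0.4764 0.0452 0.0714] yaw 5.5 tilt [0.0012 0.0001] F [ 0.2 -0.6  3.8] w 0.523 g 55.9 q [ 0.25  0.45 -0.57  2.12  0.39  0.67 -0.49]
```

Call:
apply_moves([
  [0.8,[0,0,-0.05],0],
  [0.8,[0,0,-0.1],0],
  [0.8,[0,0,-0.18],0],
  [0.8,[0,0,-0.25],0],
  [0.8,[0,0,-0.3],0],
  [0.8,[0,0,-0.3],0],
  [0.8,[0,0,-0.3],0],
])

```text
t: 8.1
eef_pos: [0.4758, 0.0449, 0.131]
tool_rot: [0.0, 0.672, 0.74, -0.0]
contact_force: [-0.7, 0.0, -1.7]
gripper_width: 0.52
grasp_force: 55.5
```

```bash
python3 -c "
from h import *
w=wrist('w3'); show()
look(w,'plate_top')
look(w,'carrier_top')
im=cv2.cvtColor(w['color'],cv2.COLOR_RGB2HSV)
m=cv2.inRange(im,(3,130,120),(18,255,255))
M=cv2.moments(m,True); u=(M['m10']/M['m00'],M['m01']/M['m00']); s,p,R=tool(); 
for h in (.010,.0125,.015): X=atz(w,u,p[2]+h); print('disc px',u,M['m00'],np.round(R.T@(X-p),4))
print(rel((.642,.1025,.13),4.5))"
```

```text
t 8.15 tcp [0.4755 0.0449 0.1306] yaw 5.49 tilt [-0.0006 -0.0002] F [-0.5 -0.6 -1.8] w 0.519 g 55.5 q [ 0.31  0.35 -0.63  2.08  0.29  0.8  -0.4 ]
plate_top [([0.4765, 0.0574, 0.1395], 0.74)]
carrier_top [([0.4682, 0.0947, 0.0617], 0.87), ([0.4783, 0.0587, 0.1456], 0.17)]
disc px (280.9759380097879, 291.8344208809135) 2452.0 [-0.0019  0.0001 -0.01  ]
disc px (280.9759380097879, 291.8344208809135) 2452.0 [-0.0005  0.0001 -0.0125]
disc px (280.9759380097879, 291.8344208809135) 2452.0 [ 0.001   0.0001 -0.015 ]
([0.206, 0.857, 0.0], np.float64(0.0028))
```

View pics/w3.png

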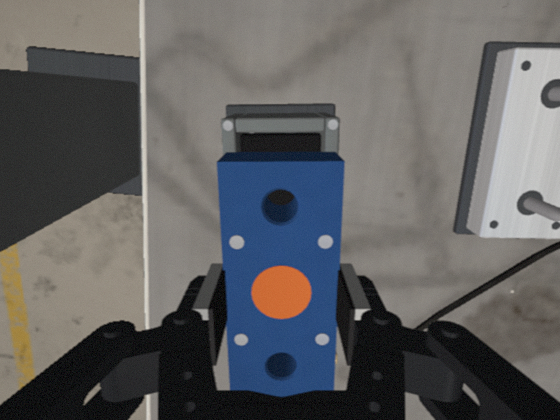

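The plate is held centred, with the disc at (281,292), i.e. 0.5 mm from the TCP axis. I'll go beside the stand so the wrist camera sees both pins from close by.

Call:
apply_moves([
  [0.8,[-0.05,0.15,-0.05],0],
  [0.8,[-0.1,0.35,-0.05],0.003],
  [0.8,[-0.15,0.55,-0.05],0.003],
  [0.8,[-0.19,0.72,-0.05],0.003],
  [0.8,[-0.217,0.82,-0.05],0.003],
  [0.8,[-0.217,0.848,-0.05],0.003],
  [0.8,[-0.217,0.848,-0.05],0.003],
  [0.8,[-0.217,0.848,-0.05],0.003],
  [0.8,[-0.217,0.848,-0.05],0.003],
])

```text
t: 9.15
eef_pos: [0.6476, 0.0186, 0.1408]
tool_rot: [-0.0, 0.679, 0.734, -0.0]
contact_force: [-0.7, 0.4, -0.6]
gripper_width: 0.522
grasp_force: 55.4
```

```bash
python3 -c "
from h import *
w=wrist('w4'); show()
look(w,'plate_top','stand')
for n,X in dict(A=(.6395,.1375,.064),B=(.6445,.0675,.064)).items(): print(n,proj(w,X))
cv2.imwrite('pics/w4c.png',cv2.resize(w['color'][20:220,160:420,::-1],None,fx=3,fy=3,interpolation=cv2.INTER_CUBIC))"
```

```text
t 9.2 tcp [0.6479 0.0185 0.141 ] yaw 4.47 tilt [-0.0005 -0.0004] F [ 1.2 -0.2 -2.1] w 0.519 g 55.4 q [ 0.27  0.59 -0.55  1.67  0.35  0.98 -0.33]
plate_top [([0.6528, 0.029, 0.1509], 0.9)]
stand [([0.6428, 0.1038, 0.0312], 0.64)]
A [283.73123215  10.6690263 ]
B [282.69494212 142.27514482]
```

View pics/w4c.png

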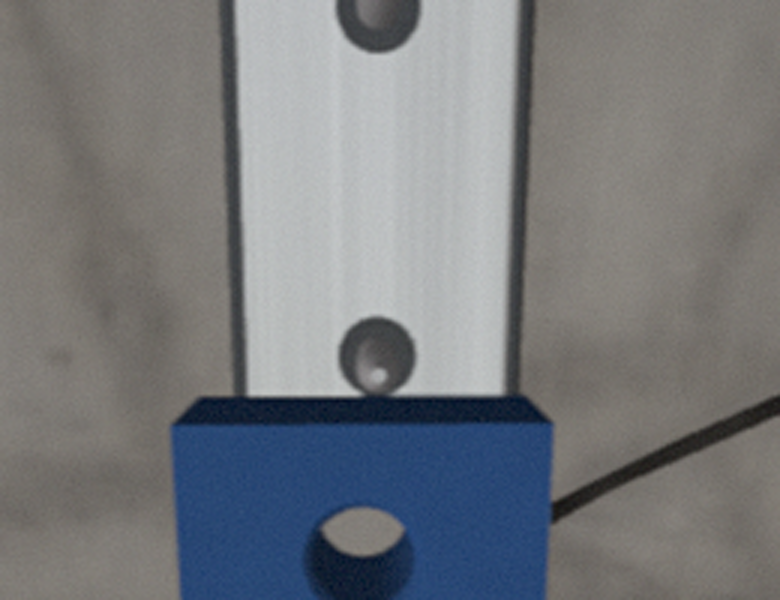

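The crop shows the near pin's tip at crop (378,376), i.e. full frame (286,145). The dark rings of both pins sit at the same column (~286), so the yaw matches. The plate's hole is at crop (359,~556). Now the correction in tool axes.

```bash
python3 -c "
from h import *
w=wrist(); s,p,R=tool()
f=lambda x,y:(160+x/3,20+y/3)
t=lambda uv,z: np.round(R.T@(atz(w,uv,z)-p)*1000,2)
print(w['intrinsics'][0][2],w['intrinsics'][0][0])
print('tipB',t(f(378,376),.064),'ringB',t(f(377,356),.030),'ringA',t(f(378,10),.030))
for h in (.0105,.0125): print('hole',t(f(359,558),p[2]+h),'edge',t(f(173,423),p[2]+h),t(f(552,423),p[2]+h))
g=cv2.cvtColor(w['color'],6).astype(int)
print(g[0:36:2,270:304:2]); print(g[120:152:2,270:304:2])
print(atz(w,f(378,376),.064))"
```

```text
281.09788855629756 365.8703759857596
tipB [47.26  2.59 77.15] ringB [ 47.47   2.82 111.15] ringA [119.01   2.77 111.12]
hole [ 35.6   -0.97 -10.51] edge [ 52.75 -23.58 -10.52] [ 52.74  22.54 -10.52]
hole [ 36.2   -0.97 -12.51] edge [ 53.09 -23.23 -12.52] [ 53.09  22.19 -12.52]
[[195 189 188 187 187 188 187 188 191 186 186 182 184 180 179 183 182]
 [191 185 187 187 186 189 189 193 193 188 184 187 187 177 182 180 182]
 [192 188 184 187 191 186 149 116 118 162 189 183 186 183 182 182 183]
 [193 187 189 191 165 128  98 132 125  74 142 182 185 182 180 180 182]
 [197 190 186 124 101 113 138 166 163 105  66 103 180 182 185 181 184]
 [195 185 134  68 111 130 144 164 162 104  71  60 101 173 182 182 181]
 [197 159  70  81 125 129 133 133 114  78  77  68  65 111 181 184 183]
 [192 105  61  82 124 133 130 111  94  78  76  69  69  77 167 185 184]
 [177  81  64  76 120 125 122 111  91  76  76  69  62  62 140 186 182]
 [159  67  63  74 114 119 112 106  87  80  75  73  68  62 112 182 182]
 [144  65  69  73 115 116 109 102  90  78  72  67  69  62 103 181 187]
 [155  65  74  73 110 118 104  94  88  72
[... 928 characters left out ...]
  68  63 135 189 181 179]
 [190 108  64  65  75  94  85  74  68  71  69  67  67 101 182 185 182]
 [185  95  67  66  87  96  85  76  74  71  67  72  68  83 184 178 182]
 [181  82  71  66 102 103  92  82  75  77  71  70  69  76 177 184 179]
 [190 101  68  74 108 112 106  86  80  78  77  68  70  82 183 183 183]
 [190 128  61  74 119 130 121 146 123  77  77  68  65 113 184 182 181]
 [191 174  74  68 111 139 156 169 164  94  74  67  72 156 186 180 181]
 [187 192 128  67  89 131 141 160 144  82  74  71 121 183 187 183 182]
 [191 190 183 127  69  91 116 111  91  73  75 118 181 185 186 182 181]
 [195 194 192 193 172 111  80  78  80 115 154 185 187 183 182 181 178]]
[0.64736926 0.06545757 0.064     ]
```

Call:
apply_moves([
  [0.8,[0.1,0.013,0],0.001],
  [0.8,[0.22,0.013,0],0.001],
  [0.8,[0.34,0.013,0.05],0.001],
  [0.8,[0.421,0.013,0.12],0.001],
  [0.8,[0.421,0.013,0.2],0.001],
  [0.8,[0.421,0.013,0.25],0.001],
  [0.8,[0.421,0.013,0.285],0.001],
  [0.8,[0.421,0.013,0.285],0.001],
  [0.8,[0.421,0.013,0.285],0.001],
  [0.8,[0.421,0.013,0.285],0.001],
])

```text
t: 10.35
eef_pos: [0.6456, 0.1019, 0.0846]
tool_rot: [0.0, 0.682, 0.731, 0.0]
contact_force: [0.0, -0.3, -1.7]
gripper_width: 0.519
grasp_force: 55.4
```

```bash
python3 -c "
from h import *
w=wrist('w5'); show()
cv2.imwrite('pics/w5c.png',cv2.resize(w['color'][150:400,180:380,::-1],None,fx=2.4,fy=2.4,interpolation=cv2.INTER_CUBIC))
B=np.array([.64737,.06545,.064]); B=B; s,p,R=tool(); print('stand ctr est',np.round((B+36e-3*R[:,0]),4), 'err',np.round(R.T@(p-(B+36e-3*R[:,0]))*1000,1))"
```

```text
t 10.4 tcp [0.6455 0.1021 0.0847] yaw 4.03 tilt [0.0013 0.0002] F [ 0.2  0.5 -0.9] w 0.521 g 55.4 q [ 0.12  0.66 -0.53  1.7   0.41  0.9  -0.5 ]
stand ctr est [0.6448 0.1014 0.064 ] err [  0.7   0.8 -20.7]
```

View pics/w5c.png

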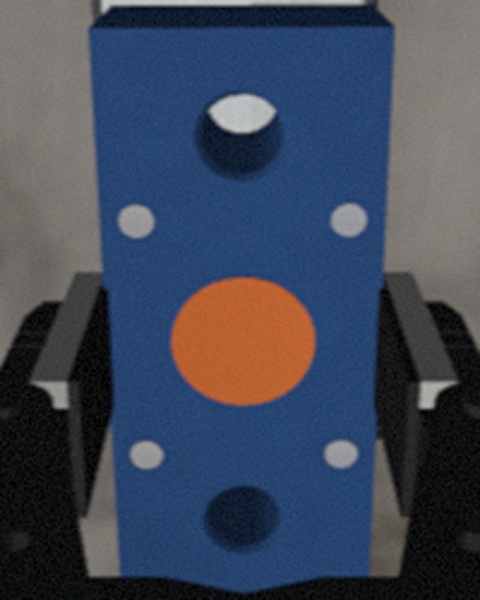

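The held plate is square to the stand: disc at crop (243,341), and the stand top shows through the front hole at (241,113). Lowering slowly while watching the force.

Call:
apply_moves([
  [0.8,[0,0,0.03],0],
  [0.8,[0,0,0.05],0],
  [0.8,[0,0,0.065],0],
  [0.8,[0,0,0.08],0],
  [0.8,[0,0,0.08],0],
])

```text
t: 10.9
eef_pos: [0.6446, 0.1023, 0.0673]
tool_rot: [-0.0, 0.682, 0.732, -0.0]
contact_force: [-0.0, -0.2, -1.6]
gripper_width: 0.52
grasp_force: 55.4
```

Free: the cones are in the holes with no contact force. Continuing down.

Call:
apply_moves([
  [0.8,[0,0,0.02],0],
  [0.8,[0,0,0.04],0],
  [0.8,[0,0,0.06],0],
  [0.8,[0,0,0.08],0],
  [0.8,[0,0,0.09],0],
  [0.8,[0,0,0.09],0],
])

```text
t: 11.5
eef_pos: [0.6447, 0.1023, 0.0494]
tool_rot: [-0.0, 0.682, 0.732, -0.0]
contact_force: [-0.3, 0.3, -1.0]
gripper_width: 0.517
grasp_force: 55.4
```

Call:
apply_moves([
  [0.8,[0,0,0.015],0],
  [0.8,[0,0,0.03],0],
  [0.8,[0,0,0.035],0],
  [0.8,[0,0,0.035],0],
  [0.8,[0,0,0.035],0],
])

```text
t: 12.0
eef_pos: [0.645, 0.1024, 0.0429]
tool_rot: [0.0, 0.682, 0.732, 0.0]
contact_force: [0.2, 0.5, -0.6]
gripper_width: 0.521
grasp_force: 55.4
```

Call:
apply_moves([
  [0.8,[0,0,0.005],0],
  [0.8,[0,0,0.005],0],
])

```text
t: 12.2
eef_pos: [0.6451, 0.1024, 0.0421]
tool_rot: [0.0, 0.682, 0.732, 0.0]
contact_force: [0.8, 0.7, -0.5]
gripper_width: 0.518
grasp_force: 55.5
```

Call:
apply_moves([
  [0.8,[0,0,0.005],0],
  [0.8,[0,0,0.005],0],
])

```text
t: 12.4
eef_pos: [0.6451, 0.1025, 0.042]
tool_rot: [0.0, 0.682, 0.732, 0.0]
contact_force: [-2.7, -1.1, 6.5]
gripper_width: 0.517
grasp_force: 56.3
```

Call:
apply_moves([
  [0.8,[0,0,0.005],0],
  [0.8,[0,0,0.005],0],
])

```text
t: 12.6
eef_pos: [0.6452, 0.1024, 0.042]
tool_rot: [0.001, 0.682, 0.732, -0.0]
contact_force: [-5.8, -1.4, 14.6]
gripper_width: 0.523
grasp_force: 57.1
```

It's seated: contact at TCP z = 0.042, against 0.0415 expected. Relieving the force, opening and rising.

Call:
apply_moves([
  [0.8,[0,0,-0.008],0],
  [0.8,[0,0,-0.008],0],
  [0.4,[0,0,-0.008],0],
  [0.3,[0,0,-0.008],0],
  [0.1,[0,0,-0.008],0],
  [0,[0,0,-0.008],0],
  [0,[0,0,-0.06],0],
  [0,[0,0,-0.2],0],
  [0,[0,0,-0.4],0],
  [0,[0,0,-0.55],0],
  [0,[0,0,-0.55],0],
  [0,[0,0,-0.55],0],
])

```text
t: 13.8
eef_pos: [0.6454, 0.1025, 0.1512]
tool_rot: [0.001, 0.682, 0.732, 0.001]
contact_force: [0.0, 0.4, -1.4]
gripper_width: 1.0
grasp_force: 0.0
```

```bash
python3 -c "
from h import *
w=wrist('w6'); show()
look(w,'plate_top','stand','carrier_top')
im=cv2.cvtColor(w['color'],cv2.COLOR_RGB2HSV)
m=cv2.inRange(im,(3,130,120),(18,255,255))
M=cv2.moments(m,True); u=(M['m10']/M['m00'],M['m01']/M['m00']); print('disc px',u, M['m00'],np.round(atz(w,u,.054),4))
print(rel((.475,.0455,.15)))
s=bot.read_camera('scene'); cv2.imwrite('pics/s6.png',cv2.resize(s['color'][180:360,180:420,::-1],None,fx=3,fy=3,interpolation=cv2.INTER_CUBIC))"
```

```text
t 13.85 tcp [0.6446 0.1021 0.1499] yaw 4.06 tilt [-0.0001 -0.0004] F [ 0.1  0.6 -0.7] w 1.0 g 0.0 q [ 0.14  0.58 -0.56  1.66  0.35  1.01 -0.46]
plate_top [([0.6465, 0.11, 0.0536], 0.6)]
stand [([0.6387, 0.1399, 0.0298], 0.61)]
carrier_top [([0.4726, 0.0486, 0.061], 0.84), ([0.6369, 0.141, 0.0257], 0.38)]
disc px (249.80728667305848, 218.10930009587727) 1043.0 [0.6242 0.0955 0.054 ]
([-0.222, -0.863, -0.005], 0)
```

View pics/s6.png

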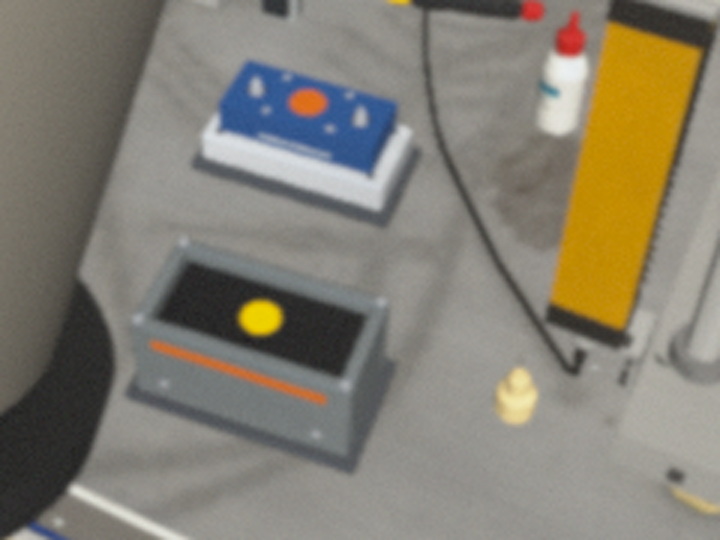

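The plate lies flat on the stand with both pins through it (crop 257,85 and 360,117). The black carrier is raised in the dock with its yellow disc at (261,317), and the bystanders are untouched. I'll go over the carrier with the fingers shut, turned a quarter so the narrow side spans the pocket.

Call:
apply_moves([
  [0.3,[-0.05,-0.15,0],0.02],
  [0.6,[-0.1,-0.35,0],0.04],
  [1,[-0.15,-0.55,0],0.06],
  [1,[-0.2,-0.75,0],0.085],
  [1,[-0.222,-0.863,0],0.11],
  [1,[-0.222,-0.863,0],0.135],
  [1,[-0.222,-0.863,0],0.16],
  [1,[-0.222,-0.863,0],0.185],
  [1,[-0.222,-0.863,0],0.21],
  [1,[-0.222,-0.863,0],0.235],
  [1,[-0.222,-0.863,0],0.246],
  [1,[-0.222,-0.863,0],0.246],
])

```text
t: 15.25
eef_pos: [0.4755, 0.0459, 0.1494]
tool_rot: [0.0, 0.999, 0.048, -0.001]
contact_force: [-0.1, -0.6, -0.3]
gripper_width: 0.002
grasp_force: 0.0
```

```bash
python3 -c "
from h import *
show(); w=wrist('w7'); look(w,'carrier_top')
im=cv2.cvtColor(w['color'],cv2.COLOR_RGB2HSV)
m=cv2.inRange(im,(22,150,150),(35,255,255))
M=cv2.moments(m,True); 
if M['m00']: u=(M['m10']/M['m00'],M['m01']/M['m00']); print('disc px',u, M['m00'],np.round(atz(w,u,.060),4))
print(rel((.475,.0455,.065),95.5))"
```

```text
t 15.25 tcp [0.4755 0.0459 0.1494] yaw -84.53 tilt [-0.0011 -0.0002] F [-0.1 -0.6 -0.3] w 0.002 g 0.0 q [ 0.04  0.28 -0.31  2.08  0.12  0.8  -1.82]
carrier_top [([0.4729, 0.046, 0.0595], 0.72)]
disc px (271.13885647607935, 221.93465577596265) 857.0 [0.4702 0.0512 0.06  ]
([-0.003, 0.002, 0.423], np.float64(0.0006))
```

Call:
apply_moves([
  [1,[0,0,0.15],0],
  [1,[0,0,0.3],0],
  [1,[0,0,0.4],0],
  [1,[0,0,0.44],0],
  [1,[0,0,0.47],0],
  [1,[0,0,0.5],0],
  [1,[0,0,0.53],0],
  [1,[0,0,0.55],0],
  [1,[0,0,0.565],0],
  [1,[0,0,0.565],0],
  [1,[0,0,0.565],0],
])

```text
t: 16.45
eef_pos: [0.4746, 0.0456, 0.0375]
tool_rot: [0.0, 0.999, 0.049, -0.001]
contact_force: [-6.3, -0.0, 8.2]
gripper_width: -0.0
grasp_force: 3.9
```

Call:
apply_moves([
  [1,[0,0,0.008],0],
  [1,[0,0,0.016],0],
  [1,[0,0,0.016],0],
  [1,[0,0,0.016],0],
])

```text
t: 16.85
eef_pos: [0.4747, 0.0457, 0.0344]
tool_rot: [0.0, 0.999, 0.049, -0.001]
contact_force: [-5.5, -0.5, 7.5]
gripper_width: -0.002
grasp_force: 4.0
```

Call:
apply_moves([
  [1,[0,0,0.005],0],
  [1,[0,0,0.006],0],
  [1,[0,0,0.006],0],
])

```text
t: 17.15
eef_pos: [0.4747, 0.0456, 0.0332]
tool_rot: [0.0, 0.999, 0.049, -0.001]
contact_force: [-6.2, -1.4, 8.3]
gripper_width: 0.002
grasp_force: 4.1
```

Call:
apply_moves([
  [1,[0,0,-0.02],0],
  [1,[0,0,-0.06],0],
  [1,[0,0,-0.12],0],
  [1,[0,0,-0.25],0],
  [1,[0,0,-0.45],0],
  [1,[0,0,-0.65],0],
  [1,[0,0,-0.8],0],
  [1,[0,0,-0.8],0],
  [1,[0,0,-0.8],0],
])

```text
t: 18.05
eef_pos: [0.4767, 0.0459, 0.1939]
tool_rot: [-0.0, 0.999, 0.048, 0.002]
contact_force: [-0.1, 0.5, -0.5]
gripper_width: -0.002
grasp_force: 0.0
```

```bash
python3 -c "
from h import *
show()
w=wrist('w8'); look(w,'carrier_top')
t=bot.read_camera('top'); s=bot.read_camera('scene'); look(s,'plate_top','carrier_top','tin','plug','glue')
im=cv2.cvtColor(s['color'],cv2.COLOR_RGB2HSV); m=cv2.inRange(im,(22,170,150),(33,255,255)); m[:240]=0;m[330:]=0; m[:,:220]=0;m[:,310:]=0; M=cv2.moments(m,True)
if M['m00']: print('scene disc',M['m10']/M['m00'],M['m01']/M['m00'],'pred up',proj(s,(.4745,.0455,.060)),'pred low',proj(s,(.4745,.0455,.042)))
a=cv2.resize(s['color'][180:340,200:380,::-1],None,fx=2.2,fy=2.2,interpolation=2); b=w['color'][:352,:,::-1][:, 160:560]
cv2.imwrite('pics/fin.png',np.hstack([a,b]))"
```

```text
t 18.05 tcp [0.4767 0.0459 0.1939] yaw -84.49 tilt [0.0032 0.0002] F [-0.1  0.5 -0.5] w -0.002 g 0.0 q [ 0.07  0.22 -0.33  2.04  0.09  0.9  -1.79]
carrier_top []
plate_top [([0.6333, 0.0772, 0.057], 0.94), ([0.4777, 0.0497, 0.0392], 0.31), ([0.5511, 0.2689, 0.0247], 0.29)]
carrier_top [([0.4803, 0.0498, 0.0401], 0.67), ([0.6135, 0.073, 0.0183], 0.44)]
tin [([0.5511, 0.2698, 0.0223], 0.7), ([0.6349, 0.0726, 0.0529], 0.32)]
plug [([0.4599, 0.0382, 0.0404], 0.74), ([0.519, -0.0852, 0.0162], 0.68), ([0.6311, 0.0763, 0.0552], 0.42)]
glue [([0.7474, -0.0343, 0.0452], 0.7), ([0.6331, 0.0749, 0.053], 0.56)]
scene disc 266.7310924369748 291.79831932773106 pred up [266.11207604 286.85480423] pred low [266.27353725 293.57352075]
```

View pics/fin.png

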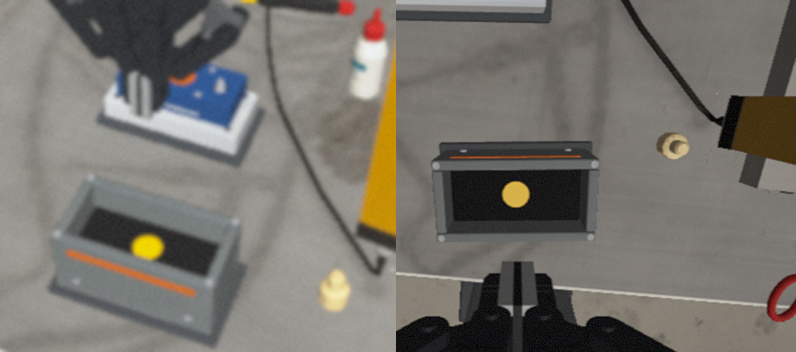

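The carrier is latched low: its disc moved 6 px down in the scene view, matching the 18 mm expected. The plate is still hung, and the tool is clear. Handing in.

```bash
python3 -c "
from station import bot
print(bot.hand_in())"
```

```text
the job is handed in; nothing more can be done
None
```

The job is handed in at about 18 s: the plate hangs flat on both stand pins, the empty carrier is latched low, and the tin, plug and bottle were not touched. While I pressed the carrier, the tool saw about 6 N sideways, probably from a finger against the pocket wall.

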